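Cover the crucible, then hold the keeper lever level over the flute stand

ROBOT

A 6-joint arm with a two-finger parallel gripper is mounted at the origin on the work surface. World frame = base frame: x ahead of the robot, y to its left, z up, the work surface at z = 0. Lengths are in m, angles in rad, forces in N, time in s.
With the tool pointing down it reaches from about 0.35 to 0.775 m from the base axis. Payload 5.5 kg.
Tool frame: the origin (TCP) lies midway between the tips of the shut fingers; the grasp point (between the pads) lies 19 mm behind it (ctrl.grip_depth is the distance from the TCP to the grasp point, in m); x points along the fingers, z is the direction in which the jaws open and shut, and the axes are right-handed (so a half turn about x gives the same grasp; the last joint's range is limited). The gripper opens to 85 mm and grips with 20 to 120 N. Pads are 22 mm wide; open, the fingers measure 114 mm over their backs; the gripper's body (76 mm by 85 mm) begins 54 mm behind the grasp point. The pads swing forward as they close: fully open they stand 13 mm farther back than shut.
Start: joints at [-1.455, 0.313, 0.046, 1.304, 0, 1.431], TCP at [0.145, -0.556, 0.231] pointing down, gripper open.
Joint ranges: [-2.76, 2.76], [-0.86, 1.69], [-1.03, 1.26], [-2.2, 2.34], [-1.47, 1.5], [-3.14, 3.14]. Speed limits (rad/s): [2.57, 2.57, 3.14, 3.14, 3.14, 3.14].

INTERFACE

Orientations are given as a unit quaternion [x, y, z, w].
In Python, from station import ctrl, optics gives the robot as it stands.
- The arm moves only by the tool step_arm, never from a script. Its arguments are lists of equal length, an entry for each row: "fingers": the opening, from 0 (shut) to 1 (fully open); "dp": the shift along the tool's x, y, z in mm, a list of three; "turn": the turn about the tool's x in degrees. In form: {"fingers": [fingers, ...], "dp": [[dx, dy, dz], ...], "turn": [turn, ...]}. A call has 1 to 10 rows; each row shifts and turns the pose as measured when the row begins, along the tool's axes as they then stand; what a row does not reach is not made up. A row lasts 1/8 s, in which the tool goes at most 62.5 mm and 10.7 degrees, less where a joint would pass 70% of its speed; a pose out of reach is approached as far as the arm can. A call with a gripper value outside its range is refused whole. The fingers move at their own pace and stop on an object; "force" is the grip in N (left out, the last holds). Time passes only in rows, so rows that do not move let the fingers close. It gives the time, the measured TCP pose, the force and the opening at its end, in the units of the state.
- ctrl.observe(): the state, without advancing time (a new reading comes with each control period).
- optics.read_camera(name): name is "side" or "top" or "wrist"; returns a dict with "image" (400x640x3 uint8, red, green, blue), "fx", "fy", "cx", "cy" (pixels), "R" (3x3) and "t" (3): a world point X has camera coordinates R X + t; the wrist camera has in their place "hand_eye" (4x4, takes a point from camera to tool coordinates, whose origin is the TCP and whose axes are the tool frame's). Camera axes: x right, y down, z forward; pixel columns grow to the right and rows downward; lengths in m; the calibration is good to about 2 mm. A picture is of the moment at which its call begins: read the wrist's pose just before it. There is no depth.
- ctrl.close_job(): hands the job in, once; it reports no verdict.
The state is a dict: "t": time; "qpos": joint angles; "dq": joint speeds; "tau": joint torques, N m; "tcp_pos": TCP position; "orientation": TCP orientation; "contact_force": force on the tool from outside, world axes, zero at the start; "ft_torque": the same for the moment, N m; "opening": finger opening in m.
Only numpy, scipy, OpenCV 4.12 (cv2) and the standard library are available. Lean on these libraries where they do the work, as an engineer would, in place of code of your own. Each camera call takes 0.05 s, during which the arm holds its last target. There are 200 camera calls.

TASK

We are about to fit the cast-iron keeper lever to the flute stand: first put the loose clay lid on the open crucible, fully seated and level, and let go of it, so that no casting grit falls in. Then pick up the keeper by its balance point and finish still holding it level and still, a few centimetres above the tip of the stand's brass pin and touching nothing else, with the hole of its boss straight over that pin and its toe over the brass seat at the other end. Do not put the keeper down or let go of it, and leave everything else where it is.

Things in the scene. Friction and masses are not known exactly. Their poses are not given: they have to be found in the camera images.
- lid: Terracotta lid, loose: disc 90 mm across and 7 mm thick with an upright round knob (22 mm across, 30 mm tall) on top and a locating step (62 mm across, 7 mm deep, chamfered) below. Origin: centre of the underside of the step; z up along the knob. Disc underside is at z = 7 mm, disc top at 14 mm, knob top at 44 mm. It starts lying on its step on the bench. About 0.2 kg.
- crucible: Open terracotta crucible, loose: 70 mm tall, 60 mm across at the foot and 84 mm outside at the rim, wall 6 mm, mouth 72 mm across. Origin: centre of its underside; z up; the rim's top is at z = 70 mm. When the lid is seated its origin lies 63 mm above the crucible's origin. About 0.5 kg.
- keeper: Loose cast-iron keeper lever, 233 mm long, 0.65 kg, lying on boss and toe. Round boss 56 mm across, 34 mm tall, with an upright 20 mm through bore; from it a straight bar 18 mm wide, underside 20 mm and top 34 mm above the keeper's underside, free below between boss and toe; at the far end a toe 18 mm square reaching down. Origin: bore centre at the underside; x along the bar to the toe, z up.
- keeper_balance (a point): The keeper's balance point: middle of the bar's section (27 mm above the keeper's underside), 51.5 mm from the bore's axis along the keeper's x, so on the bar near the boss, not at mid-length. Gripped there by fingers closing across the bar's 18 mm width, the keeper stays level.
- keeper_toe (a point): Centre of the underside of the keeper's toe, 196 mm from the bore's axis.
- stand: Beech flute stand screwed to the bench near its far edge (fixed): 90 mm deep (x), 250 mm long (y) plus a low screw tab at each end, 75 mm tall, with three upright slots 42 mm wide open to its front (-x). Origin: centre of its underside; y along the row of slots, z up.
- stand_pin (a point): Top centre of the upright brass pin (12 mm across, standing 25 mm above the stand's 75 mm high top, so its top is 100 mm above the bench) at the -y end of the stand.
- stand_seat (a point): Centre of the square brass seat plate (26 mm) on the stand's top at the +y end, 196 mm from the pin and level with the stand's top (75 mm above the bench).
- puck: Bystander: pewter polishing puck, 60 mm across, 18 mm tall, lying flat. Origin: centre of its underside.
- drill_bit: Bystander: blued steel drill bit, 130 mm long, 12 mm thick, lying along its x. Origin: where its square shank (40 mm, towards -x) meets the fluted part, on the bench.
- mandrel: Bystander: smooth tapered maple mandrel, 250 mm long, lying along its x, with a 28 mm square head (50 mm, towards -x). Origin: where the head meets the taper, on the bench.
- lacquer_box: Bystander: closed black lacquer box, 116 x 156 mm, 77 mm tall. Origin: centre of its underside.
- brush: Bystander: flat dusting brush, 130 x 28 mm, 32 mm tall, long side along its x. Origin: centre of its underside.
- sanding_block: Bystander: cork sanding block, 90 x 50 mm, 28 mm tall. Origin: centre of its underside.
There are look-alikes about, which are no part of the job. Leave any green or turquoise look-alike of the crucible alone.

How it is judged:
By the outcome, as a careful person would: the job done as asked, in the order asked, and still so for the second after the job is handed in, while the arm keeps its last pose, push and grip.
It also fails if it takes over 64 s, if anything falls off the work surface, if the arm or the gripper's body presses on something with over 40 N, if the wrist force passes 120 N, or if a joint passes its speed limit or range.

## Working session

There is one attempt and no reset: what is moved stays moved. The work goes in short steps, Python scripts to look and compute and a tool call to move; the robot and the scene stay as the last step left them, time stands still between calls to the robot, and variables do not carry over. Pictures are saved under pics/ and viewed, about 8 in all and at most 12, crops included, and the job is handed in when it is done.

Besides the shell and the picture viewer there is one more tool, called as name(argument=value, ...), one argument or row to a line, values as JSON. step_arm: Moves the arm, as the interface text tells. Its arguments: {"type":"object","properties":{"fingers":{"type":"array"},"dp":{"type":"array"},"turn":{"type":"array"},"force":{"type":"number"}},"required":["fingers","dp","turn"]}

```bash
ls; mkdir -p pics
cat > h.py <<'E'
import numpy as np,cv2
from station import ctrl,optics
from scipy.spatial.transform import Rotation as Ro
def cam(n):
    s=ctrl.observe(); c=optics.read_camera(n)
    if n=="wrist":
        T=np.eye(4);T[:3,:3]=Ro.from_quat(s["orientation"]).as_matrix();T[:3,3]=s["tcp_pos"]
        M=np.linalg.inv(T@np.array(c["hand_eye"]));c["R"]=M[:3,:3];c["t"]=M[:3,3]
    c["R"]=np.array(c["R"]);c["t"]=np.array(c["t"]).ravel()
    return c
def save(n,f):
    c=cam(n);cv2.imwrite(f"pics/{f}.png",c["image"][:,:,::-1])
    np.savez(f"pics/{f}.npz",**{k:c[k] for k in("fx","fy","cx","cy","R","t")});return c
def load(f): return dict(np.load(f"pics/{f}.npz"))
def ray(c,u,v):
    d=c["R"].T@np.array([(u-c["cx"])/c["fx"],(v-c["cy"])/c["fy"],1.]);return -c["R"].T@c["t"],d/np.linalg.norm(d)
def onz(c,u,v,z):
    o,d=ray(c,u,v);return o+d*(z-o[2])/d[2]
def tri(*obs):
    A=np.zeros((3,3));b=np.zeros(3)
    for c,u,v in obs:
        o,d=ray(c,u,v);P=np.eye(3)-np.outer(d,d);A+=P;b+=P@o
    X=np.linalg.solve(A,b);return X,[np.linalg.norm(np.cross(X-ray(*q)[0],ray(*q)[1])) for q in obs]
def proj(c,X):
    p=c["R"]@np.array(X)+c["t"];return np.array([c["fx"]*p[0]/p[2]+c["cx"],c["fy"]*p[1]/p[2]+c["cy"]])
def crop(src,f,x0,y0,x1,y1,k):
    i=cv2.imread(f"pics/{src}.png")[y0:y1,x0:x1];cv2.imwrite(f"pics/{f}.png",cv2.resize(i,None,fx=k,fy=k,interpolation=cv2.INTER_CUBIC))
np.set_printoptions(precision=4,suppress=True)
E
python3 - <<'E'
from h import *
a=save("top","top0");b=save("side","side0")
for c in(a,b):print(-c["R"].T@c["t"],c["R"][2],c["fx"])
s=ctrl.observe();print(s);print(Ro.from_quat(s["orientation"]).as_matrix(),ctrl.grip_depth)
E
```

```text
pics
[0.3462 0.0047 1.02  ] [ 0.1248  0.0041 -0.9922] 366.481948605527
[-0.3101  1.0992  0.9002] [ 0.513  -0.6931 -0.5064] 505.9580352320388
{'t': 0.1, 'qpos': array([-1.4546,  0.3139,  0.0451,  1.3036,  0.    ,  1.4312]), 'dq': array([-0.002 , -0.0021,  0.0032,  0.0002,  0.0006, -0.0001]), 'tau': array([  0.0029, -48.1726,  29.9244,   0.0127,  -0.0001,  -0.    ]), 'tcp_pos': array([ 0.1454, -0.5558,  0.2305]), 'orientation': array([ 0.4326,  0.5601, -0.4317,  0.5593]), 'contact_force': array([-0.3141, -0.0735,  0.1978]), 'ft_torque': array([-0.0206,  0.04  , -0.004 ]), 'opening': 0.08518222825267234}
[[-0.0002  0.9675  0.253 ]
 [ 0.0016  0.253  -0.9675]
 [-1.      0.0002 -0.0016]] 0.0187
```

View pics/top0.png

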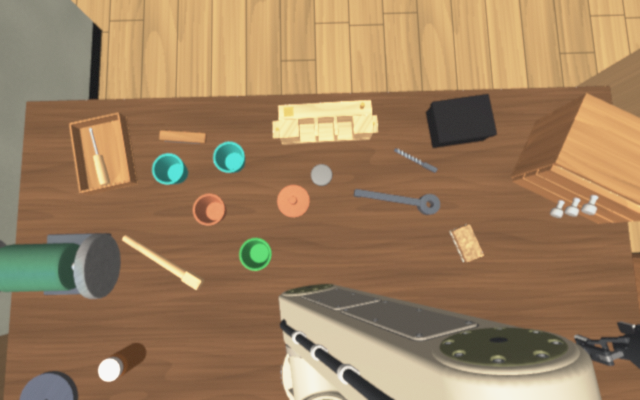

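View pics/side0.png

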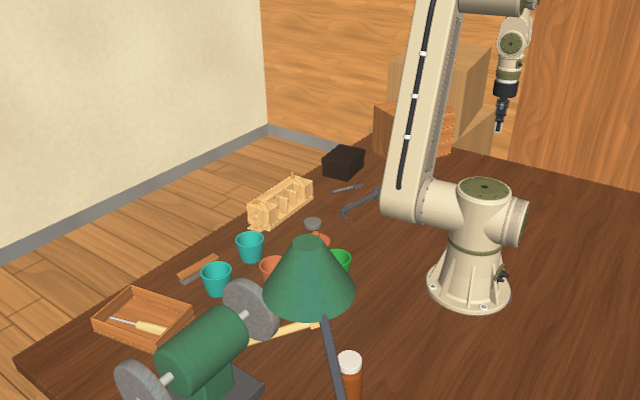

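Candidates in the top view are the terracotta crucible at (209,209), the turquoise ones at (168,168) and (228,157), and the green one at (255,253). Only (209,209) fits as the open terracotta one. The lid is at (293,201) and the keeper's boss is at (430,203). I'll confirm with an enlarged crop.

Run:
```python
from h import *
crop("top0","c1",185,90,450,230,3)
a=load("top0")
for n,u,v,z in(("cruc",209,208,.07),("lid knob",293,201,.044),("boss",430,203.5,.034),("toe",358,193,.034),("standL",278,105,.075),("standR",373,105,.075)):print(n,onz(a,u,v,z))
```

```text
cruc [0.4337 0.2891 0.07  ]
lid knob [0.4492 0.0717 0.044 ]
boss [ 0.4342 -0.2969  0.034 ]
toe [ 0.4676 -0.1041  0.034 ]
standL [0.7057 0.1055 0.075 ]
standR [ 0.6988 -0.1489  0.075 ]
```

View pics/c1.png

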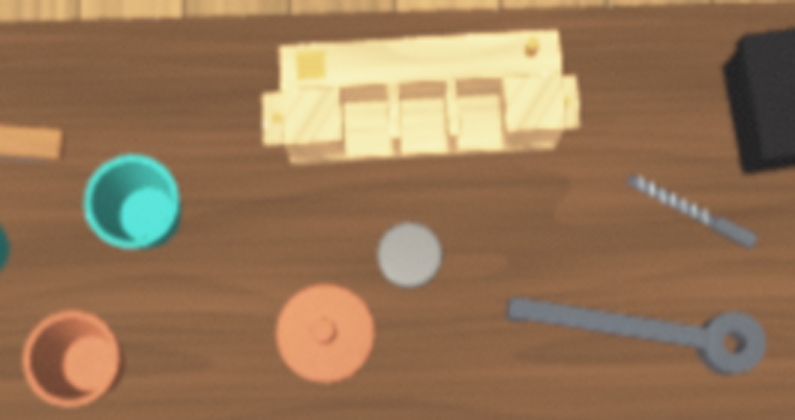

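The crop shows one terracotta crucible (bottom left), the lid with its knob at crop (323,331), and the keeper's boss bore at (735,342). The stand's pin is at (532,47) and its seat at (311,65). I'll plan the move to above the lid.

```bash
cat >> h.py <<'E'
def yaw():
    z=Ro.from_quat(ctrl.observe()["orientation"]).as_matrix()[:,2];return np.degrees(np.arctan2(z[1],z[0]))
def plan(target,yt,n,p=None,y=None):
    """rows (tool x,y,z mm; turn deg) to a world TCP target and jaw yaw, tool pointing down"""
    p=np.array(ctrl.observe()["tcp_pos"] if p is None else p);y0=yaw() if y is None else y
    d=(np.array(target)-p)*1000/n;rows=[];t=-(yt-y0)/n
    for i in range(n):
        a=np.radians(y0-t*i);zz=np.array([np.cos(a),np.sin(a),0]);xx=np.array([0,0,-1.]);yy=np.cross(zz,xx)
        rows.append([float(round(d@q,1)) for q in(xx,yy,zz)])
    print(rows,"turn",round(t,2))
E
python3 - <<'E'
from h import *
a=load("top0")
pin=onz(a,362.3,105.7,.1);seat=onz(a,288.7,111.7,.075);print(pin,seat,np.linalg.norm(pin-seat))
c=cam("wrist");print(c["hand_eye"],c["fx"])
plan([.45,.072,.22],-5,16)
E
```

```text
[ 0.6884 -0.1169  0.1   ] [0.6863 0.0771 0.075 ] 0.19560670256866972
[[ 0.0002 -0.2826  0.9592 -0.1432]
 [ 0.0004 -0.9592 -0.2826  0.0725]
 [ 1.      0.0005 -0.0001  0.0002]
 [ 0.      0.      0.      1.    ]] 349.3573498577509
[[0.7, 28.3, -33.2], [0.7, 30.8, -30.9], [0.7, 33.1, -28.4], [0.7, 35.2, -25.8], [0.7, 37.0, -23.0], [0.7, 38.7, -20.1], [0.7, 40.1, -17.1], [0.7, 41.3, -14.0], [0.7, 42.3, -10.8], [0.7, 43.0, -7.5], [0.7, 43.4, -4.2], [0.7, 43.6, -0.8], [0.7, 43.5, 2.5], [0.7, 43.2, 5.8], [0.7, 42.7, 9.1], [0.7, 41.8, 12.4]] turn -4.4
```

step_arm(
  fingers=[1, 1, 1, 1, 1, 1, 1, 1],
  dp=[
    [1, 28, -33],
    [1, 31, -31],
    [1, 33, -28],
    [1, 35, -26],
    [1, 37, -23],
    [1, 39, -20],
    [1, 40, -17],
    [1, 41, -14],
  ],
  turn=[-4.4, -4.4, -4.4, -4.4, -4.4, -4.4, -4.4, -4.4],
)

```text
t: 1.15
tcp_pos: [0.2973, -0.2338, 0.2202]
orientation: [0.24, 0.666, -0.237, 0.665]
contact_force: [1.2, 0.1, 0.0]
opening: 0.0856
```

step_arm(
  fingers=[1, 1, 1, 1, 1, 1, 1, 1],
  dp=[
    [1, 42, -11],
    [1, 43, -7],
    [1, 43, -4],
    [1, 44, -1],
    [1, 43, 2],
    [1, 43, 6],
    [1, 43, 9],
    [1, 42, 12],
  ],
  turn=[-4.4, -4.4, -4.4, -4.4, -4.4, -4.4, -4.4, -4.4],
)

```text
t: 2.15
tcp_pos: [0.4438, 0.0949, 0.213]
orientation: [0.02, 0.706, -0.017, 0.707]
contact_force: [0.7, -0.5, 1.0]
opening: 0.0858
```

Run:
```python
from h import *
save("wrist","w1");s=ctrl.observe();print(s["t"],s["tcp_pos"],yaw(),s["qpos"])
plan([.45,.072,.20],-5,3)
```

```text
2.2 [0.4457 0.0986 0.2128] -2.674009010316333 [ 0.0372  0.0882 -0.2816  1.1976  0.0066  1.6547]
[[4.3, -8.8, 1.8], [4.3, -8.8, 2.0], [4.3, -8.8, 2.1]] turn 0.78
```

View pics/w1.png

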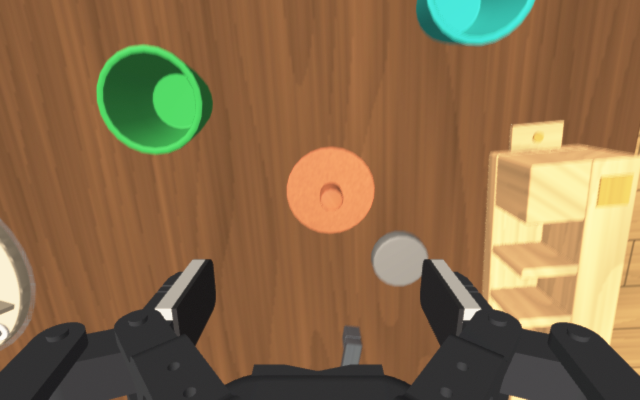

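The lid's knob top is at about (331,198) and its disc is centred at (331,190), with the puck at (400,258). I'll triangulate against the top view and also plan a second wrist look.

Run:
```python
from h import *
w=load("w1");a=load("top0")
print(tri((w,331,198),(a,292.7,200.3)),onz(w,331,198,.044),onz(w,331,190,.014))
i=cv2.imread("pics/w1.png");h=cv2.cvtColor(i,cv2.COLOR_BGR2HSV)
m=((h[...,0]<14)&(h[...,1]>110)&(h[...,2]>200)).astype(np.uint8)
n,l,st,ce=cv2.connectedComponentsWithStats(m)
for k in range(1,n):
    if st[k,4]>300:print(st[k],ce[k])
crop("w1","c2",280,140,380,240,6)
```

```text
(array([0.4548, 0.0731, 0.0281]), [np.float64(0.00202560013777778), np.float64(0.002025600137777747)]) [0.4564 0.0772 0.044 ] [0.4575 0.077  0.014 ]
[ 287  147   88   86 5838] [330.0308 189.7067]
```

View pics/c2.png

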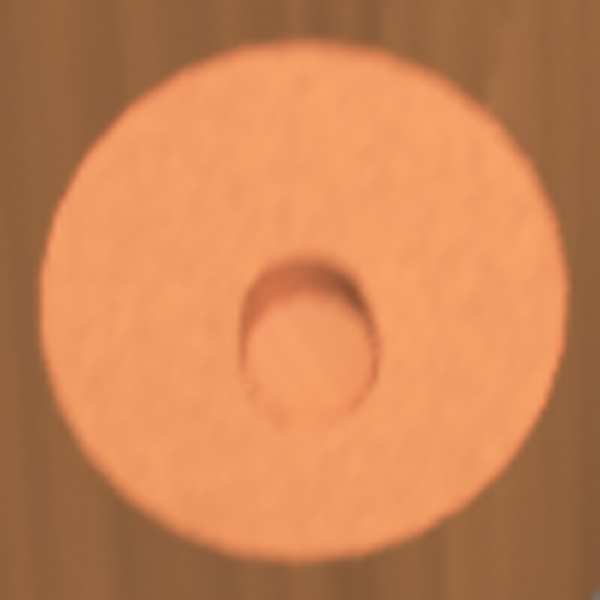

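step_arm(
  fingers=[1, 1, 1, 1, 1],
  dp=[
    [25, -8, 3],
    [25, -8, 3],
    [23, -7, 3],
    [0, 0, 0],
    [0, 0, 0],
  ],
  turn=[0, 0, 0, 0, 0],
)

```text
t: 2.82
tcp_pos: [0.4542, 0.078, 0.1378]
orientation: [0.017, 0.706, -0.012, 0.708]
contact_force: [-0.3, 0.4, -0.1]
opening: 0.0854
```

Run:
```python
from h import *
save("wrist","w2");s=ctrl.observe();print(s["t"],s["tcp_pos"],yaw(),np.abs(s["dq"]).max())
c=load("w2");print(proj(c,[.457,.077,.044]),proj(c,[.449,.0717,.044]))
```

```text
2.875 [0.4542 0.078  0.1379] -2.3387637026483117 0.006484468697274762
[320.3022 205.3876] [309.3999 212.9246]
```

View pics/w2.png

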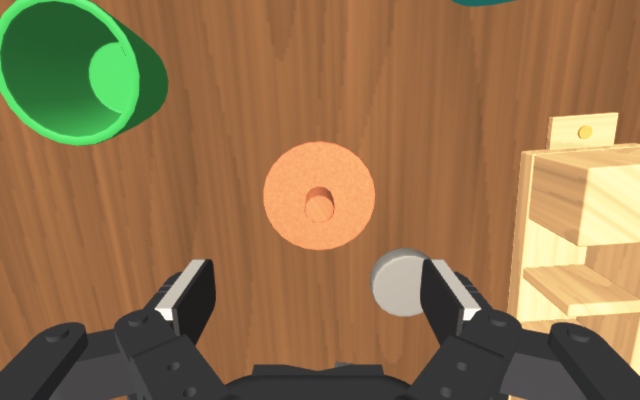

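The knob top is at (319.5,209) and the disc is centred at (319.5,195.5).

Run:
```python
from h import *
w=load("w2");a=load("top0");w1=load("w1")
print(onz(w,319.5,209,.044),onz(w,319.5,195.5,.014))
print(tri((w,319.5,209),(w1,331.8,199.7)),tri((w,319.5,209),(a,292.7,200.3)))
g=onz(w,319.5,209,.044)
plan([g[0],g[1],.06],-2.3,3);
```

```text
[0.4563 0.0743 0.044 ] [0.4566 0.0761 0.014 ]
(array([0.4563, 0.084 , 0.0741]), [np.float64(0.00025613344374181773), np.float64(0.0002561334437418013)]) (array([0.4542, 0.0724, 0.0358]), [np.float64(0.002223698923146737), np.float64(0.0022236989231467002)])
[[26.0, -1.2, 0.8], [26.0, -1.2, 0.8], [26.0, -1.2, 0.8]] turn -0.01
```

step_arm(
  fingers=[1, 1, 1, 1, 1, 0.9],
  dp=[
    [30, -1, 1],
    [30, -1, 1],
    [30, -1, 0],
    [15, 0, 0],
    [10, 0, 0],
    [2, 0, 0],
  ],
  turn=[0, 0, 0, 0, 0, 0],
)

```text
t: 3.62
tcp_pos: [0.4631, 0.0767, 0.0247]
orientation: [0.017, 0.701, -0.011, 0.713]
contact_force: [0.4, 0.8, 0.1]
opening: 0.077
```

Run:
```python
from h import *
s=ctrl.observe();print(s["t"],s["tcp_pos"],np.abs(s["dq"]).max());R=Ro.from_quat(s["orientation"]).as_matrix();print(R)
print(R.T@(np.array([.4565,.0745,.020])-s["tcp_pos"])*1000)
```

```text
3.625 [0.4631 0.0767 0.0247] 0.03632183456326642
[[ 0.0164  0.0395  0.9991]
 [ 0.0074  0.9992 -0.0396]
 [-0.9998  0.008   0.0161]]
[ 4.5477 -2.4499 -6.6059]
```

step_arm(
  fingers=[0.9, 0.9, 0.5, 0.3, 0.1, 0, 0],
  dp=[
    [2, -2, -6],
    [3, 0, -1],
    [0, 0, 0],
    [0, 0, 0],
    [0, 0, 0],
    [0, 0, 0],
    [0, 0, 0],
  ],
  turn=[0, 0, 0, 0, 0, 0, 0],
  force=40,
)

```text
t: 4.5
tcp_pos: [0.4573, 0.0749, 0.0216]
orientation: [0.017, 0.7, -0.011, 0.714]
contact_force: [-0.9, 0.3, 0.0]
opening: 0.0203
```

step_arm(
  fingers=[0, 0, 0, 0, 0, 0, 0, 0, 0, 0],
  dp=[
    [-15, 0, 0],
    [-30, 0, 0],
    [-40, 0, 0],
    [-40, 10, 0],
    [0, 30, -4],
    [0, 35, -4],
    [0, 35, -4],
    [0, 15, -2],
    [0, 0, 0],
    [0, 0, 0],
  ],
  turn=[0, 0, 0, 0, 0, 0, 0, 0, 0, 0],
)

```text
t: 5.75
tcp_pos: [0.444, 0.2014, 0.1478]
orientation: [0.017, 0.702, -0.013, 0.712]
contact_force: [-0.1, 0.0, -1.5]
opening: 0.0209
```

Run:
```python
from h import *
save("wrist","w3");s=ctrl.observe();print(s["t"],s["tcp_pos"],yaw(),np.abs(s["dq"]).max());print(Ro.from_quat(s["orientation"]).as_matrix())
```

```text
5.8 [0.444  0.2013 0.1478] -2.440004454389128 0.005498998063784257
[[ 0.0144  0.0425  0.999 ]
 [ 0.0064  0.9991 -0.0426]
 [-0.9999  0.007   0.0141]]
```

View pics/w3.png

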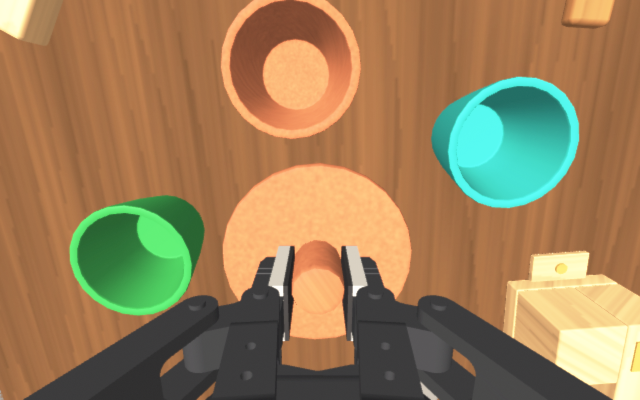

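The lid hangs level in the jaws, with its disc at columns 223 to 411. The terracotta crucible's rim is at columns 221 to 360, bottom row 137, clear of the turquoise one on the right. I'll fit the rim circle and the lid circle to the image contours.

```bash
cat > fit.py <<'E'
from h import *
from scipy.optimize import least_squares
def contour(f,box):
    i=cv2.imread(f"pics/{f}.png");h=cv2.cvtColor(i,cv2.COLOR_BGR2HSV)
    m=((h[...,0]<13)&(h[...,1]>120)&(h[...,2]>110)).astype(np.uint8)
    x0,y0,x1,y1=box;q=np.zeros_like(m);q[y0:y1,x0:x1]=m[y0:y1,x0:x1]
    q=cv2.morphologyEx(q,cv2.MORPH_OPEN,np.ones((3,3)))
    n,l,st,ce=cv2.connectedComponentsWithStats(q);k=1+st[1:,4].argmax()
    cs,_=cv2.findContours((l==k).astype(np.uint8),cv2.RETR_EXTERNAL,cv2.CHAIN_APPROX_NONE)
    p=max(cs,key=len)[:,0].astype(float)
    return p[(p[:,0]>x0+1)&(p[:,0]<x1-2)&(p[:,1]>y0+1)&(p[:,1]<y1-2)]
def circ(f,box,r,z,x0,freez=False):
    c=load(f);p=contour(f,box)
    def res(v):
        zz=v[2] if freez else z
        X=np.array([onz(c,u,w,zz) for u,w in p]);return np.hypot(X[:,0]-v[0],X[:,1]-v[1])-r
    s=least_squares(res,list(x0)+([z] if freez else []),loss="soft_l1",f_scale=.0008);return s.x,np.sqrt(np.mean(s.fun**2)),len(p)
E
python3 - <<'E'
from fit import *
print(circ("w3",(190,0,400,160),.042,.07,(.43,.29)),circ("w3",(190,0,400,160),.042,.07,(.43,.29),True))
z=.1478-.0216+.014
print(circ("w3",(200,150,440,245),.045,z,(.44,.2)))
print(tri((load("w3"),290.5,67),(load("top0"),208.7,209)))
E
```

```text
(array([0.4338, 0.2977]), np.float64(0.006334271448691457), 325) (array([0.4314, 0.2949, 0.0345]), np.float64(0.00024390114261202382), 325)
(array([0.4442, 0.2005]), np.float64(0.0005707623698503298), 194)
(array([0.4325, 0.2931, 0.0581]), [np.float64(0.000428872947147208), np.float64(0.0004288729471472465)])
```

Run:
```python
from fit import *
p=contour("w3",(190,0,400,160));print(p.min(0),p.max(0))
print(circ("w3",(190,0,400,160),.036,.07,(.43,.29)),circ("w3",(190,0,400,160),.036,.07,(.43,.29),True))
p=contour("w3",(200,150,440,245));print(p.min(0),p.max(0))
s=ctrl.observe();R=Ro.from_quat(s["orientation"]).as_matrix()
for z in(.135,.1):print(R.T@(np.array([.4325,.2935,z])-s["tcp_pos"])*1000)
```

```text
[229.   2.] [351. 129.]
(array([0.4333, 0.2918]), np.float64(0.0002861992657545422), 325) (array([0.4334, 0.2917, 0.0712]), np.float64(0.00020905400554381475), 325)
[271. 162.] [366. 177.]
[ 13.2304  91.4953 -15.5963]
[ 48.2261  91.2516 -16.0903]
```

Run:
```python
from fit import *
c=load("w3");z=.1478-.0076
T=[onz(c,u,v,z)[:2] for u,v in((223,250),(411,250),(317,163),(317,338))];print(T,np.mean(T,0),np.mean(T[:2],0),np.mean(T[2:],0))
```

```text
[array([0.4007, 0.2069]), array([0.4889, 0.2026]), array([0.4463, 0.246 ]), array([0.4426, 0.1563])] [0.4446 0.2029] [0.4448 0.2047] [0.4445 0.2011]
```

step_arm(
  fingers=[0, 0, 0, 0, 0, 0],
  dp=[
    [2, 30, -5],
    [2, 30, -5],
    [2, 22, -4],
    [0, 8, -1],
    [0, 0, 0],
    [0, 0, 0],
  ],
  turn=[0, 0, 0, 0, 0, 0],
)

```text
t: 6.55
tcp_pos: [0.435, 0.288, 0.1418]
orientation: [0.02, 0.702, -0.017, 0.712]
contact_force: [0.6, -0.5, -1.6]
opening: 0.0205
```

Run:
```python
from h import *
s=ctrl.observe();R=Ro.from_quat(s["orientation"]).as_matrix();print(s["tcp_pos"],R[:,0])
print(R.T@(np.array([.4333,.2918,.086])-s["tcp_pos"])*1000)
```

```text
[0.435  0.288  0.1418] [ 0.0143  0.0036 -0.9999]
[55.7749  3.4788 -2.6496]
```

step_arm(
  fingers=[0, 0, 0, 0, 0, 0],
  dp=[
    [15, 3, -2],
    [15, 1, -1],
    [10, 0, 0],
    [8, 0, 0],
    [0, 0, 0],
    [0, 0, 0],
  ],
  turn=[0, 0, 0, 0, 0, 0],
)

```text
t: 7.3
tcp_pos: [0.4323, 0.2907, 0.0894]
orientation: [0.02, 0.702, -0.018, 0.711]
contact_force: [-0.2, -0.2, -3.2]
opening: 0.0208
```

Run:
```python
from h import *
s=ctrl.observe();R=Ro.from_quat(s["orientation"]).as_matrix();print(s["tcp_pos"],R[:,0],s["contact_force"])
print(R.T@(np.array([.4333,.2918,.0846])-s["tcp_pos"])*1000)
```

```text
[0.4323 0.2907 0.0894] [ 0.0124  0.0023 -0.9999] [-0.1971 -0.179  -3.1986]
[4.7786 1.154  0.8647]
```

step_arm(
  fingers=[0, 0, 0],
  dp=[
    [2, 1, 1],
    [2, 0, 0],
    [0, 0, 0],
  ],
  turn=[0, 0, 0],
)

```text
t: 7.68
tcp_pos: [0.4343, 0.2921, 0.0861]
orientation: [0.021, 0.702, -0.018, 0.712]
contact_force: [-0.4, 0.6, -0.9]
opening: 0.0207
```

step_arm(
  fingers=[0, 0, 0],
  dp=[
    [1, 0, 0],
    [1, 0, 0],
    [0, 0, 0],
  ],
  turn=[0, 0, 0],
)

```text
t: 8.05
tcp_pos: [0.4346, 0.2923, 0.0856]
orientation: [0.021, 0.701, -0.018, 0.712]
contact_force: [-0.2, 0.6, -2.2]
opening: 0.0202
```

step_arm(
  fingers=[0, 0, 0],
  dp=[
    [2, 0, -1],
    [2, 0, 0],
    [0, 0, 0],
  ],
  turn=[0, 0, 0],
)

```text
t: 8.43
tcp_pos: [0.435, 0.2924, 0.0858]
orientation: [0.021, 0.7, -0.018, 0.714]
contact_force: [0.1, 0.3, -1.8]
opening: 0.0206
```

step_arm(
  fingers=[0, 0, 0],
  dp=[
    [4, 0, -2],
    [3, 0, 0],
    [0, 0, 0],
  ],
  turn=[0, 0, 0],
)

```text
t: 8.8
tcp_pos: [0.4356, 0.2928, 0.086]
orientation: [0.022, 0.697, -0.017, 0.717]
contact_force: [0.6, -0.3, -0.3]
opening: 0.0203
```

step_arm(
  fingers=[0.3, 0.5, 0.6, 0.6],
  dp=[
    [0, 0, 0],
    [0, 0, 0],
    [0, 0, 0],
    [0, 0, 0],
  ],
  turn=[0, 0, 0, 0],
)

```text
t: 9.3
tcp_pos: [0.4359, 0.293, 0.0848]
orientation: [0.022, 0.697, -0.017, 0.717]
contact_force: [1.0, -1.2, -0.1]
opening: 0.0511
```

step_arm(
  fingers=[0.6, 0.6, 0.6, 0.6, 0.6, 0.6],
  dp=[
    [-20, 0, 0],
    [-40, 0, 0],
    [-40, -15, 0],
    [0, -25, 0],
    [0, 0, 0],
    [0, 0, 0],
  ],
  turn=[0, 0, 0, 0, 0, 0],
)

```text
t: 10.05
tcp_pos: [0.4306, 0.2519, 0.1859]
orientation: [0.021, 0.697, -0.017, 0.716]
contact_force: [-0.2, -0.1, -0.5]
opening: 0.051
```

Run:
```python
from h import *
save("wrist","w4");s=ctrl.observe();print(s["t"],s["tcp_pos"],yaw(),s["contact_force"]);print(Ro.from_quat(s["orientation"]).as_matrix())
c=load("w4");print(proj(c,[.4333,.2918,.077]),proj(c,[.4333,.2918,.107]))
```

```text
10.1 [0.4304 0.2519 0.1857] -3.134801768032603 [-0.6532 -0.4446  0.0919]
[[ 0.026   0.0545  0.9982]
 [ 0.0047  0.9985 -0.0547]
 [-0.9997  0.0061  0.0257]]
[313.3204 144.8885] [314.0467 150.7167]
```

View pics/w4.png

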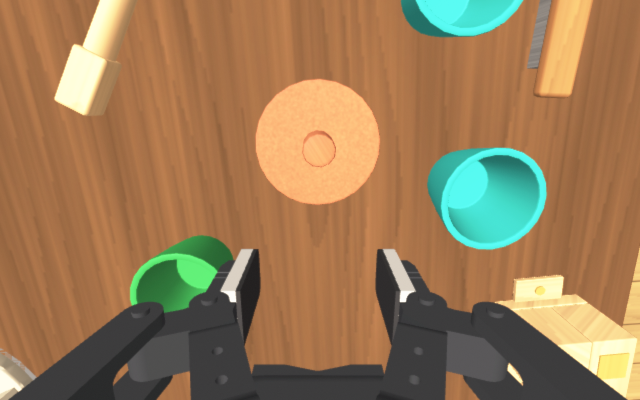

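The lid sits on the crucible with its disc centred at (317.5,142), knob top (319,149.5), and no crucible rim showing. I'll check its height and level from the contour.

Run:
```python
from fit import *
b=(240,60,400,220);p=contour("w4",b);print(p.min(0),p.max(0))
print(circ("w4",b,.045,.077,(.43,.29)),circ("w4",b,.045,.077,(.43,.29),True))
c=load("w4");print(onz(c,319,149.5,.107),onz(c,319,149.5,.112))
i=cv2.imread("pics/w4.png");crop("w4","c4",285,115,355,180,8)
t=save("top","top1")
```

```text
[304. 130.] [330. 141.]
(array([0.4392, 0.2543]), np.float64(0.0017813436637288094), 59) (array([0.4343, 0.2782, 0.3295]), np.float64(2.847154386443857e-16), 59)
[0.4365 0.2924 0.107 ] [0.4364 0.2931 0.112 ]
```

```bash
sed -i 's/h\[...,1\]>120/h[...,1]>95/; s/h\[...,2\]>110/h[...,2]>190/' fit.py
python3 - <<'E'
from fit import *
b=(240,60,400,220);p=contour("w4",b);print(p.min(0),p.max(0))
print(circ("w4",b,.045,.077,(.43,.29)),circ("w4",b,.045,.077,(.43,.29),True))
a=cv2.imread("pics/w4.png")[70:215,245:395];t=cv2.imread("pics/top1.png")[180:240,180:240]
cv2.imwrite("pics/c4.png",np.hstack([cv2.resize(a,(400,400)),cv2.resize(t,(400,400),interpolation=cv2.INTER_CUBIC)]))
E
```

```text
[304. 130.] [325. 141.]
(array([0.4462, 0.2559]), np.float64(0.0015206048858037418), 50) (array([0.4424, 0.2795, 0.3295]), np.float64(1.222500792906616e-11), 50)
```

View pics/c4.png

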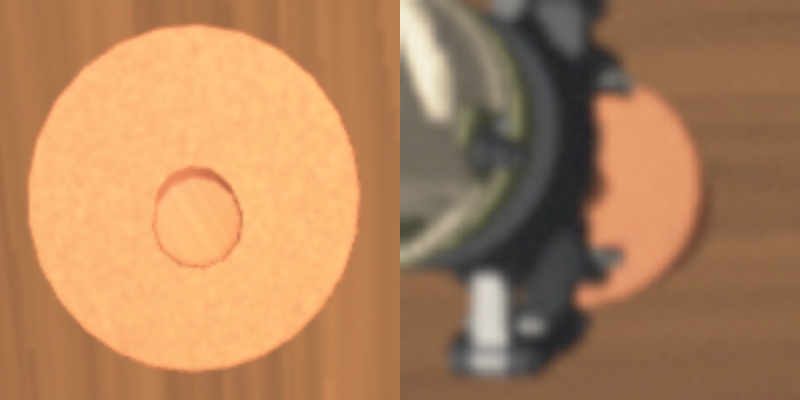

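Run:
```python
from h import *
c=load("w4")
for z in(.077,.082):
    P=[onz(c,*q,z) for q in((255.5,141.5),(379.6,141.5),(317.5,79.1),(317.5,204.1))];m=np.mean(P,0)
    print(z,np.linalg.norm(P[0]-P[1]),np.linalg.norm(P[2]-P[3]),m,proj(c,m+[0,0,.03]))
plan([.5,-.1,.2],-10,12)
```

```text
0.077 0.08908134173393527 0.089238697091093 [0.4365 0.2929 0.077 ] [318.9631 148.6884]
0.082 0.08731739671587412 0.08747163619946145 [0.4364 0.2935 0.082 ] [318.9926 148.8165]
[[-1.2, -29.0, 7.4], [-1.2, -28.9, 7.7], [-1.2, -28.8, 8.0], [-1.2, -28.7, 8.3], [-1.2, -28.7, 8.6], [-1.2, -28.6, 8.8], [-1.2, -28.5, 9.1], [-1.2, -28.4, 9.4], [-1.2, -28.3, 9.7], [-1.2, -28.2, 10.0], [-1.2, -28.1, 10.3], [-1.2, -28.0, 10.5]] turn 0.57
```

Disc diameter comes out at 89 mm at z=0.077 and the knob is within 2 px of where a level lid would put it, so the lid is seated. Next is the keeper.

Run:
```python
from h import *
plan([.455,-.265,.20],-10,13)
```

```text
[[-1.1, -39.6, 4.1], [-1.1, -39.6, 4.4], [-1.1, -39.5, 4.8], [-1.1, -39.5, 5.2], [-1.1, -39.4, 5.5], [-1.1, -39.4, 5.9], [-1.1, -39.3, 6.2], [-1.1, -39.3, 6.6], [-1.1, -39.2, 7.0], [-1.1, -39.1, 7.3], [-1.1, -39.1, 7.7], [-1.1, -39.0, 8.1], [-1.1, -38.9, 8.4]] turn 0.53
```

step_arm(
  fingers=[0.6, 0.6, 0.6, 0.6, 0.6, 0.6, 0.6, 0.6, 0.6, 0.6],
  dp=[
    [-3, -30, 4],
    [-1, -40, 4],
    [-1, -40, 5],
    [-1, -40, 5],
    [-1, -40, 6],
    [-1, -40, 6],
    [-1, -40, 6],
    [-1, -40, 7],
    [-1, -40, 7],
    [-1, -40, 7],
  ],
  turn=[0.5, 0.5, 0.5, 0.5, 0.5, 0.5, 0.5, 0.5, 0.5, 0.5],
)

```text
t: 11.4
tcp_pos: [0.453, -0.146, 0.1912]
orientation: [0.049, 0.699, -0.043, 0.712]
contact_force: [0.7, 0.1, 0.6]
opening: 0.0517
```

step_arm(
  fingers=[0.6, 0.6, 0.6, 0.6, 0.6, 0.6],
  dp=[
    [-1, -40, 7],
    [-1, -40, 7],
    [-1, -35, 7],
    [0, -10, 0],
    [0, 0, 0],
    [0, 0, 0],
  ],
  turn=[0.5, 0.5, 0.5, 0, 0, 0],
)

```text
t: 12.15
tcp_pos: [0.4573, -0.2758, 0.1895]
orientation: [0.06, 0.7, -0.05, 0.71]
contact_force: [-0.7, 0.4, 0.1]
opening: 0.0513
```

Run:
```python
from h import *
save("wrist","w5");s=ctrl.observe();print(s["t"],s["tcp_pos"],yaw(),s["contact_force"],np.abs(s["dq"]).max(),s["qpos"]);print(Ro.from_quat(s["orientation"]).as_matrix())
```

```text
12.2 [ 0.4573 -0.2757  0.1896] -8.936740739958076 [0.3035 1.0076 0.0833] 0.007497111431220725 [-0.7038  0.245  -0.1493  1.1724  0.0192  1.0229]
[[ 0.0156  0.1551  0.9878]
 [ 0.012   0.9878 -0.1553]
 [-0.9998  0.0143  0.0136]]
```

View pics/w5.png

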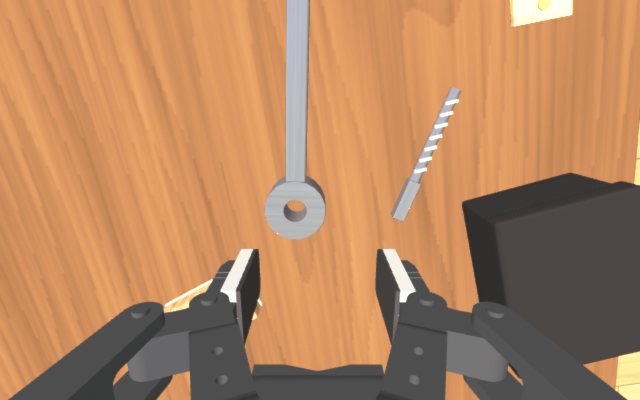

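The boss's top centre and bore are at (295,209.5), and the bar runs straight up the image to about (298,5). The drill bit and box are to the right and clear.

Run:
```python
from h import *
w=load("w5");a=load("top0")
print(tri((w,295,209.5),(a,430,204)))
b=onz(w,295,209.5,.034);e=onz(w,297.7,10,.034);d=(e-b)/np.linalg.norm(e-b)
print(b,e,"yaw",np.degrees(np.arctan2(d[1],d[0])))
g=b+.0515*d;print("bal",g);y=np.degrees(np.arctan2(d[1],d[0]))-90
plan([g[0],g[1],.13],y,5)
i=cv2.imread("pics/w5.png")
for r in(5,60,120,170):print(r,i[r,280:316].mean(1).astype(int))
```

```text
(array([ 0.4346, -0.3017,  0.0143]), [np.float64(0.0010608125387157876), np.float64(0.001060812538715827)])
[ 0.4367 -0.2948  0.034 ] [ 0.4665 -0.1364  0.034 ] yaw 79.34075881994117
bal [ 0.4462 -0.2442  0.034 ]
[[11.9, 5.9, -3.2], [11.9, 5.8, -3.2], [11.9, 5.8, -3.2], [11.9, 5.8, -3.3], [11.9, 5.8, -3.3]] turn 0.34
5 [156 154 153 152 153 154 157 188 192 190 192 192 192 190 191 193 191 188
 187 190 193 191 190 190 190 189 186 169 144 122 157 162 163 162 160 158]
60 [147 147 147 149 152 160 178 193 193 191 191 192 191 191 192 195 193 191
 190 193 190 186 187 187 187 184 166 140 118 160 165 160 157 154 153 154]
120 [156 155 153 150 151 152 190 191 188 186 186 187 187 191 193 192 190 191
 188 187 185 187 188 189 188 162 135 142 159 160 158 156 154 152 150 150]
170 [148 148 149 149 150 150 186 189 187 183 186 187 188 189 190 185 185 185
 185 186 187 187 187 188 165 132 125 139 142 148 154 158 160 162 162 161]
```

Run:
```python
from h import *
w=load("w5");i=cv2.imread("pics/w5.png")
print(i[209,258:332].mean(1).astype(int));print(i[168:245,295].mean(1).astype(int))
for z in(.02,.034):
    print(z,[np.linalg.norm(onz(w,p,r,z)-onz(w,q,r,z)) for p,q,r in((264.5,325.5,209.5),(287,306.5,5),(286,303.8,170))])
    P=onz(w,296.8,5,z);Q=onz(w,294.9,170,z);d=P-Q;print(np.degrees(np.arctan2(d[1],d[0])),P,Q)
```

```text
[151 152 155 157 158 158 153 183 185 185 184 185 184 184 184 184 184 185
 185 184 185 184 185 184 179 150  93  82  85  86  87  97 115 145 152 153
 153 154 156 157 156 155 155 154 148 143 139 139 152 184 187 186 186 187
 186 186 187 187 187 186 186 186 187 186 186 186 178 146 149 150 152 152
 151 153]
[186 185 185 185 186 185 185 183 183 184 184 184 181 170 187 188 187 188
 192 189 192 194 189 186 188 189 187 184 180 178 183 180 162 157 156 156
 156 156 155 154 154 154 152 134 120 119 121 120 122 123 126 127 127 139
 173 184 183 183 184 186 184 183 182 182 182 184 183 182 181 183 181 163
 150 148 148 148 147]
0.02 [np.float64(0.057192207222304524), np.float64(0.015704283084030348), np.float64(0.016175197321943346)]
79.42679413869749 [ 0.4664 -0.1294  0.02  ] [ 0.4417 -0.2619  0.02  ]
0.034 [np.float64(0.05464002999937375), np.float64(0.015003486322791042), np.float64(0.015453386218885047)]
79.42679413869747 [ 0.4664 -0.1329  0.034 ] [ 0.4428 -0.2595  0.034 ]
```

Run:
```python
from h import *
w=load("w5");b=onz(w,294.9,210.5,.034);y=np.radians(79.4);g=b+.0515*np.array([np.cos(y),np.sin(y),0]);print(b,g)
s=ctrl.observe();R=Ro.from_quat(s["orientation"]).as_matrix()
for z in(.08,.01):print(R.T@(np.array([g[0],g[1],z])-s["tcp_pos"])*1000)
```

```text
[ 0.4364 -0.2958  0.034 ] [ 0.4459 -0.2451  0.034 ]
[109.7868  26.8191 -17.4769]
[179.7733  25.8207 -18.4269]
```

step_arm(
  fingers=[0.6, 0.6, 0.6, 0.6, 0.6, 0.6],
  dp=[
    [20, 10, -7],
    [30, 10, -6],
    [30, 6, -4],
    [25, 1, 0],
    [0, 0, 0],
    [0, 0, 0],
  ],
  turn=[1, 0.7, 0, 0, 0, 0],
)

```text
t: 12.95
tcp_pos: [0.448, -0.2384, 0.085]
orientation: [0.067, 0.698, -0.058, 0.711]
contact_force: [-0.7, -0.5, 0.1]
opening: 0.0512
```

Run:
```python
from h import *
save("wrist","w6");s=ctrl.observe();R=Ro.from_quat(s["orientation"]).as_matrix();print(s["tcp_pos"],yaw(),R[2])
for z in(.08,.01):print(R.T@(np.array([.4464,-.2451,z])-s["tcp_pos"])*1000)
```

```text
[ 0.4479 -0.2384  0.085 ] -10.203212693204746 [-0.9998  0.0138  0.0167]
[ 4.9024 -6.9415 -0.4182]
[74.8861 -7.9048 -1.5851]
```

View pics/w6.png

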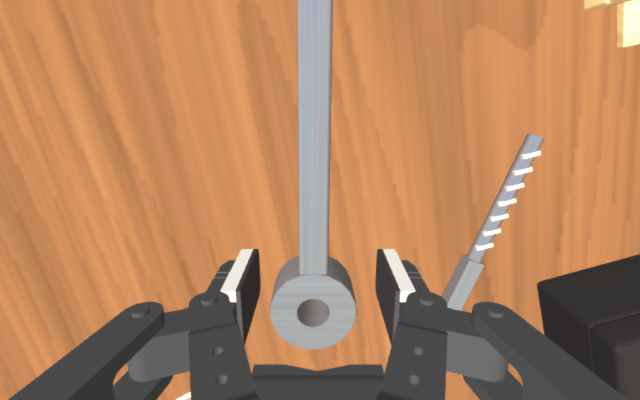

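The boss bore is at (313.5,313) and the bar at column ~314 runs vertically between the jaws.

Run:
```python
from h import *
w=load("w6");w5=load("w5")
print(tri((w,313.5,312.5),(w5,294.9,210.5)))
b=onz(w,313.5,312.5,.034);i=cv2.imread("pics/w6.png")
for r in(5,100,200,250):print(r,i[r,294:336].mean(1).astype(int))
e=onz(w,313.8,5,.034);d=e-b;y=np.arctan2(d[1],d[0]);g=b+.0515*np.array([np.cos(y),np.sin(y),0]);print(b,np.degrees(y),g)
s=ctrl.observe();R=Ro.from_quat(s["orientation"]).as_matrix();print(R.T@(np.array([g[0],g[1],.01])-s["tcp_pos"])*1000)
```

```text
(array([ 0.4366, -0.2956,  0.0345]), [np.float64(8.21323920181884e-05), np.float64(8.213239201823819e-05)])
5 [146 146 148 149 176 181 181 181 179 180 180 180 180 179 179 180 182 182
 179 178 176 176 176 177 180 183 180 178 179 181 181 179 179 177 175 166
 148 131 119 147 150 148]
100 [146 147 148 144 160 179 182 181 179 180 180 182 181 180 180 181 180 182
 183 181 179 178 179 181 181 179 175 175 177 177 175 175 176 173 157 138
 119 134 149 147 146 145]
200 [147 145 144 141 140 174 181 180 178 176 174 175 176 175 175 178 179 182
 181 179 178 179 178 176 175 173 173 175 176 177 179 177 167 146 125 124
 152 154 152 151 150 148]
250 [140 142 143 144 148 164 177 179 179 175 171 173 175 176 176 178 178 179
 178 175 174 175 173 173 175 175 175 176 177 176 178 172 151 129 113 131
 137 143 148 150 152 154]
[ 0.4366 -0.2959  0.034 ] 79.60919646269565 [ 0.4459 -0.2453  0.034 ]
[74.8749 -8.1487 -2.0525]
```

step_arm(
  fingers=[0.6, 0.6, 0.6, 0.6, 0.6],
  dp=[
    [20, -8, -2],
    [25, 0, 0],
    [15, 0, 0],
    [8, 0, 0],
    [0, 0, 0],
  ],
  turn=[0, 0, 0, 0, 0],
)

```text
t: 13.62
tcp_pos: [0.4503, -0.2486, 0.0208]
orientation: [0.065, 0.695, -0.06, 0.714]
contact_force: [0.7, 0.7, -0.5]
opening: 0.0515
```

```bash
cat > d.py <<'E'
from h import *
import sys
t=np.array([float(v) for v in sys.argv[1:4]]);s=ctrl.observe();R=Ro.from_quat(s["orientation"]).as_matrix()
print(s["t"],s["tcp_pos"],"yaw",yaw(),"R2",R[2],"q5",s["qpos"],"F",s["contact_force"],"T",s["ft_torque"],s["opening"]);print(R.T@(t-s["tcp_pos"])*1000)
E
python3 d.py .4462 -.2453 .010
```

```text
13.625 [ 0.4503 -0.2486  0.0208] yaw -10.165133409356658 R2 [-0.9996  0.0086  0.0263] q5 [-0.6725  0.3481 -0.4648  0.7387  0.02    1.0758] F [ 0.7478  0.6859 -0.524 ] T [0.0206 0.0502 0.0115] 0.05151150130233603
[10.7102  2.4679 -4.9249]
```

step_arm(
  fingers=[0.6, 0.6, 0.6, 0.6],
  dp=[
    [4, 2, -5],
    [5, 1, -1],
    [3, 0, -1],
    [0, 0, 0],
  ],
  turn=[0, 0, 0, 0],
)

```text
t: 14.12
tcp_pos: [0.4447, -0.2446, 0.0093]
orientation: [0.064, 0.694, -0.061, 0.714]
contact_force: [0.7, -0.6, 0.6]
opening: 0.0513
```

```bash
python3 d.py .4462 -.2453 .010
```

```text
14.125 [ 0.4447 -0.2446  0.0093] yaw -10.154153930032457 R2 [-0.9996  0.0074  0.0284] q5 [-0.6733  0.3507 -0.4971  0.7016  0.02    1.0749] F [ 0.7345 -0.6141  0.6342] T [-0.038   0.0443 -0.0157] 0.05128313301223706
[-0.6153 -0.3832  1.6358]
```

step_arm(
  fingers=[0.4, 0.2, 0.1, 0, 0, 0, 0],
  dp=[
    [0, 0, 1.5],
    [0, 0, 0],
    [0, 0, 0],
    [0, 0, 0],
    [0, 0, 0],
    [0, 0, 0],
    [0, 0, 0],
  ],
  turn=[0, 0, 0, 0, 0, 0, 0],
  force=80,
)

```text
t: 15.0
tcp_pos: [0.4462, -0.2451, 0.0099]
orientation: [0.064, 0.694, -0.061, 0.714]
contact_force: [-0.8, 0.9, 1.2]
opening: 0.0166
```

```bash
python3 d.py .4462 -.2453 .010
```

```text
15.0 [ 0.4462 -0.2451  0.0099] yaw -10.204045613366864 R2 [-0.9996  0.0072  0.0282] q5 [-0.6718  0.3524 -0.4927  0.7043  0.0197  1.0772] F [-0.8361  0.9118  1.2446] T [ 0.0626  0.242  -0.1423] 0.016582390148390504
[-0.11   -0.2208  0.0488]
```

step_arm(
  fingers=[0, 0, 0, 0, 0, 0, 0, 0],
  dp=[
    [-5, 0, 0],
    [-15, 0, 0],
    [-30, 0, 0],
    [-40, 0, 0],
    [-40, 0, 0],
    [-30, 0, 0],
    [-10, 0, 0],
    [0, 0, 0],
  ],
  turn=[0, 0, 0, 0, 0, 0, 0, 0],
)

```text
t: 16.0
tcp_pos: [0.4372, -0.2422, 0.1836]
orientation: [0.066, 0.697, -0.058, 0.711]
contact_force: [0.3, -0.1, -7.4]
opening: 0.0166
```

```bash
python3 d.py .52 -.1 .23; python3 -c "
from h import *
plan([.52,-.1,.23],1,6)"
```

```text
16.0 [ 0.4372 -0.2422  0.1836] yaw -10.123754856218657 R2 [-0.9998  0.0126  0.0182] q5 [-0.6788  0.1789 -0.2487  1.1333  0.0199  1.0686] F [ 0.3261 -0.1136 -7.3562] T [ 0.0704  0.0772 -0.0345] 0.016564329532876707
[-43.4187 155.1323  57.3818]
[[-7.7, 25.8, 9.4], [-7.7, 25.4, 10.3], [-7.7, 25.1, 11.1], [-7.7, 24.7, 11.9], [-7.7, 24.3, 12.7], [-7.7, 23.9, 13.5]] turn -1.85
```

step_arm(
  fingers=[0, 0, 0, 0, 0, 0, 0, 0],
  dp=[
    [-6, 18, 7],
    [-9, 26, 10],
    [-9, 26, 11],
    [-9, 26, 12],
    [-8, 25, 13],
    [-6, 25, 14],
    [0, 8, 3],
    [0, 0, 0],
  ],
  turn=[-1.8, -1.8, -1.8, -1.8, -1.8, -1.8, 0, 0],
)

```text
t: 17.0
tcp_pos: [0.5145, -0.0881, 0.2196]
orientation: [0.002, 0.708, 0.013, 0.706]
contact_force: [0.1, -0.4, -6.9]
opening: 0.0164
```

```bash
python3 d.py .636 -.065 .17; python3 -c "
from h import *
save('wrist','w7');save('top','top2');w=load('w7')
for X in ([.6884,-.1169,.1],[.6863,.0771,.075],[.695,-.114,.1],[.693,.080,.075]):print(proj(w,X))"
```

```text
17.0 [ 0.5145 -0.0881  0.2196] yaw 0.9139989219858512 R2 [-0.9998  0.0203 -0.0032] q5 [-0.3338  0.221  -0.1058  1.2539  0.0179  1.221 ] F [ 0.1432 -0.4168 -6.9022] T [-0.0898  0.0463 -0.0117] 0.016423185479706972
[ 49.6568  20.1077 121.9904]
[532.6851 234.9368]
[557.1181 -27.8377]
[541.5473 231.6782]
[567.1346 -32.2207]
```

View pics/w7.png

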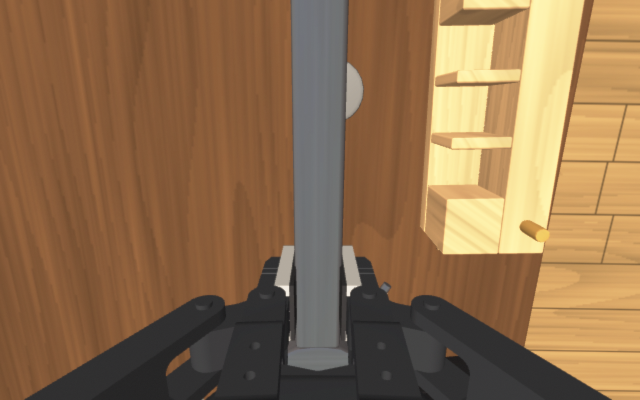

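The pin's top is at (541.5,234) and its base at (527,229). The keeper hangs level in the jaws. I'll get the seat from w4, where it shows at (615,366.5).

Run:
```python
from h import *
w=load("w7");w4=load("w4");a=load("top0")
i=cv2.imread("pics/w7.png");h=cv2.cvtColor(i,cv2.COLOR_BGR2HSV);q=h[210:250,510:560]
m=((q[...,1]>150)&(q[...,0]>12)&(q[...,0]<26)).astype(np.uint8);n,l,st,ce=cv2.connectedComponentsWithStats(m);k=1+st[1:,4].argmax();print("pin blob",st[k],ce[k]+[510,210])
r=cv2.minAreaRect(np.argwhere(l==k)[:,::-1].astype(np.float32));print(r, cv2.boxPoints(r)+[510,210])
i=cv2.imread("pics/w4.png");h=cv2.cvtColor(i,cv2.COLOR_BGR2HSV);q=h[345:390,590:640]
m=((q[...,1]>150)&(q[...,0]>14)&(q[...,0]<32)).astype(np.uint8);n,l,st,ce=cv2.connectedComponentsWithStats(m);k=1+st[1:,4].argmax();print("seat",st[k],ce[k]+[590,345])
sp=ce[k]+[590,345]
pin=onz(w,541.5,234,.1);print("pin",pin,"base",onz(w,526,229.5,.075),"tri",tri((w,541.5,234),(a,362.3,105.7)))
s4=onz(w4,*sp,.075);print("seat",s4,"tri",tri((w4,*sp),(a,288.7,111.7)));d=s4-pin;print(np.hypot(*d[:2]),np.degrees(np.arctan2(d[1],d[0])))
for u0,v0,u1,v1 in((583,2,541,250),):
    P=onz(w,u0,v0,.075);Q=onz(w,u1,v1,.075);print("back edge yaw",np.degrees(np.arctan2(*(P-Q)[1::-1])),P,Q)
```

```text
pin blob [ 10  11  27  20 251] [530.7171 228.5418]
((21.955883026123047, 19.073530197143555), (25.038793563842773, 13.548388481140137), 30.963754653930664) [[517.7353 228.4412]
 [524.7059 216.8235]
 [546.1765 229.7059]
 [539.2059 241.3235]]Traceback (most recent call last):
  File "<stdin>", line 7, in <module>
ValueError: attempt to get argmax of an empty sequence
```

Run:
```python
from h import *
w=load("w7");w4=load("w4");a=load("top0")
i=cv2.imread("pics/w4.png");h=cv2.cvtColor(i,cv2.COLOR_BGR2HSV)
print(h[366,594:640:3].tolist())
q=h[345:390,590:640];m=((q[...,1]>130)&(q[...,0]>15)&(q[...,0]<35)).astype(np.uint8);n,l,st,ce=cv2.connectedComponentsWithStats(m)
print([ (st[k].tolist(),(ce[k]+[590,345]).tolist()) for k in range(1,n)])
sp=(615,366.5)
pin=onz(w,541.8,234,.1);print("pin",pin,"base",onz(w,526,228,.075),"tri",tri((w,541.8,234),(a,362.3,105.7)))
s4=onz(w4,*sp,.075);print("seat",s4,"tri",tri((w4,*sp),(a,288.7,111.7)));d=s4-pin;print(np.hypot(*d[:2]),np.degrees(np.arctan2(d[1],d[0])))
P=onz(w,583,2,.075);Q=onz(w,541,250,.075);print("back edge yaw",np.degrees(np.arctan2(*(P-Q)[1::-1])))
```

```text
[[29, 45, 255], [27, 74, 255], [27, 130, 254], [26, 127, 254], [27, 125, 254], [26, 132, 253], [26, 129, 254], [26, 130, 254], [26, 131, 254], [27, 126, 254], [27, 124, 254], [28, 81, 255], [28, 59, 255], [19, 123, 243], [19, 123, 243], [19, 122, 242]]
[([7, 8, 31, 27, 169], [608.0355029585799, 363.4852071005917]), ([26, 16, 4, 16, 25], [617.6, 368.4]), ([44, 17, 6, 2, 9], [637.0, 362.6666666666667])]
pin [ 0.6956 -0.116   0.1   ] base [ 0.6979 -0.1198  0.075 ] tri (array([ 0.6853, -0.1133,  0.1125]), [np.float64(0.0024986645699059777), np.float64(0.0024986645699059413)])
seat [0.6939 0.0769 0.075 ] tri (array([0.6882, 0.0785, 0.0773]), [np.float64(0.0029472318021536766), np.float64(0.0029472318021536562)])
0.19287635615818707 90.49969187619052
back edge yaw 91.5951523474804
```

step_arm(
  fingers=[0, 0, 0, 0, 0],
  dp=[
    [-10, 20, 0],
    [-12, 25, 0],
    [-8, 12, 0],
    [0, 0, 0],
    [0, 0, 0],
  ],
  turn=[0, 0, 0, 0, 0],
)

```text
t: 17.73
tcp_pos: [0.5125, -0.0326, 0.252]
orientation: [0.003, 0.708, 0.01, 0.706]
contact_force: [0.1, -0.1, -7.4]
opening: 0.0162
```

Run:
```python
from h import *
w7=load("w7");w=save("wrist","w8");s=ctrl.observe();print(s["tcp_pos"],yaw(),np.abs(s["dq"]).max())
i=cv2.imread("pics/w8.png");h=cv2.cvtColor(i,cv2.COLOR_BGR2HSV)
for n,X,lo in(("pin",[.6956,-.116,.1],150),("seat",[.6939,.0769,.075],100)):
    p=proj(w,X);x,y=p.astype(int);x0,y0=max(x-40,0),max(y-30,0);q=h[y0:y+30,x0:x+40]
    m=((q[...,1]>lo)&(q[...,0]>12)&(q[...,0]<35)&(q[...,2]>120)).astype(np.uint8);N,l,st,ce=cv2.connectedComponentsWithStats(m)
    print(n,p)
    for k in range(1,N):
        if st[k,4]>40:
            r=cv2.minAreaRect(np.argwhere(l==k)[:,::-1].astype(np.float32));print(st[k]+[x0,y0,0,0,0],ce[k]+[x0,y0],(cv2.boxPoints(r)+[x0,y0]).tolist())
```

```text
[ 0.5125 -0.0326  0.252 ] 0.5498452600027356 0.004483296929934726
pin [512.4997 276.2794]
[496 262  20  18 172] [504.1919 269.2209] [[494.50000381469727, 266.5], [502.00000381469727, 259.0], [515.0000038146973, 272.0], [507.50000381469727, 279.5]]
seat [530.4093  58.321 ]
[490  28  17  60 202] [499.5347  63.2426] [[487.9700708389282, 86.79180908203125], [494.1249189376831, 26.78204345703125], [506.20299530029297, 28.02082061767578], [500.04814624786377, 88.03058624267578]]
[ 543   28   27   60 1296] [558.3063  59.6613] [[543.0, 28.0], [569.0, 28.0], [569.0, 87.0], [543.0, 87.0]]
[ 510   39   36   34 1082] [526.9945  55.524 ] [[510.0, 39.0], [545.0, 39.0], [545.0, 72.0], [510.0, 72.0]]
```

Run:
```python
from h import *
w7=load("w7");w=load("w8")
i=cv2.imread("pics/w8.png");h=cv2.cvtColor(i,cv2.COLOR_BGR2HSV)
print("S along axis w8",[h[259+k,494+k].tolist() for k in range(2,28)])
h7=cv2.cvtColor(cv2.imread("pics/w7.png"),cv2.COLOR_BGR2HSV)
print("w7",[h7[int(222+.6*k),520+k].tolist() for k in range(0,34,2)])
for P in ((508,272.6),(510,274.5)):print(onz(w,*P,.1))
for P in ((538.2,232.8),(541.5,234)):print(onz(w7,*P,.1))
s=onz(w,527.2,55.5,.075);print("seat",s, proj(w,s+[.013,.013,0]),proj(w,s-[.013,.013,0]))
a=onz(w,508.5,273,.1);d=s-a;print(np.hypot(*d[:2]),np.degrees(np.arctan2(d[1],d[0])))
print(tri((w7,538.2,232.8),(w,508,272.6)),tri((w7,541,233.7),(w,509,273.6)))
```

```text
S along axis w8 [[25, 85, 253], [23, 99, 250], [17, 159, 205], [17, 164, 201], [17, 165, 203], [17, 165, 203], [17, 165, 203], [17, 164, 205], [17, 163, 205], [17, 165, 206], [17, 164, 207], [17, 164, 207], [17, 164, 213], [20, 150, 239], [22, 145, 243], [22, 146, 243], [22, 148, 243], [22, 148, 243], [22, 150, 243], [22, 150, 243], [20, 148, 238], [15, 137, 167], [13, 147, 132], [13, 148, 131], [13, 148, 134], [17, 135, 211]]
w7 [[24, 93, 252], [17, 164, 193], [17, 163, 195], [17, 165, 198], [17, 164, 198], [17, 164, 199], [17, 165, 201], [17, 164, 204], [17, 165, 212], [21, 145, 242], [22, 146, 242], [22, 148, 242], [22, 150, 242], [21, 152, 242], [19, 148, 235], [17, 132, 228], [17, 133, 225]]
[ 0.6908 -0.1123  0.1   ]
[ 0.693  -0.1142  0.1   ]
[ 0.6925 -0.115   0.1   ]
[ 0.6953 -0.116   0.1   ]
seat [0.6908 0.0791 0.075 ] [545.1707  39.1533] [509.6381  71.4749]
0.19180452849427693 90.17236505234249
(array([ 0.6977, -0.1178,  0.0904]), [np.float64(0.0010938605673213708), np.float64(0.0010938605673213799)]) (array([ 0.6955, -0.116 ,  0.0967]), [np.float64(0.001496446611303531), np.float64(0.001496446611303536)])
```

```bash
cat > pin.py <<'E'
from h import *
def blob(f,p,r=18,lo=135):
    h=cv2.cvtColor(cv2.imread(f"pics/{f}.png"),cv2.COLOR_BGR2HSV);x,y=map(int,p);x0,y0=x-r,max(y-r,0);q=h[y0:y+r,x0:x+r]
    m=((q[...,0]>=20)&(q[...,0]<26)&(q[...,1]>lo)&(q[...,2]>230)).astype(np.uint8);n,l,st,ce=cv2.connectedComponentsWithStats(m);k=1+st[1:,4].argmax()
    return ce[k]+[x0,y0],st[k]
if __name__=="__main__":
    w7=load("w7");w=load("w8")
    p7,s7=blob("w7",(541,233));p8,s8=blob("w8",(510,274));print(p7,s7,p8,s8)
    P7=onz(w7,*p7,.1);P8=onz(w,*p8,.1);print(P7,P8,tri((w7,*p7),(w,*p8)))
    s=onz(w,527.2,55.5,.075)
    for P in(P7,P8):
        d=s-P;print(np.hypot(*d[:2]),np.degrees(np.arctan2(d[1],d[0])))
E
python3 pin.py
```

```text
[542.189  235.2047] [ 13  14  13  13 127] [512.9111 277.2667] [16 17 11 10 90]
[ 0.6961 -0.117   0.1   ] [ 0.6961 -0.117   0.1   ] (array([ 0.6962, -0.1171,  0.0999]), [np.float64(2.774971977113815e-05), np.float64(2.7749719771022967e-05)])
0.1961883838142517 91.54759760263643
0.19620488896256724 91.5682067706855
```

Run:
```python
from h import *
w=load("w8");i=cv2.imread("pics/w8.png").astype(int);s=ctrl.observe();R=Ro.from_quat(s["orientation"]).as_matrix();p=np.array(s["tcp_pos"])
wood=i[...,2]-i[...,0]
for r in(8,60,120,180,225):
    row=wood[r,270:375];k=np.where(row<25)[0];u0,u1=270+k.min(),270+k.max()+1
    o=[]
    for u in(u0,u1):
        O,d=ray(w,u,r);O=R.T@(O-p);d=R.T@d;X=O+d*(-.0241-O[0])/d[0];o.append(X)
    m=(o[0]+o[1])/2;print(r,u0,u1,m*1000,1000*(o[1]-o[0])[2])
# toe end visible?
print(R)
```

```text
8 291 348 [-24.1     98.2684   1.0882] 17.42483827725649
60 292 347 [-24.1     83.4523   1.1233] 17.47360822933396
120 293 345 [-24.1     64.8423   1.0009] 17.304450443070625
180 294 344 [-24.1     44.3782   1.0411] 17.467827011234633
225 294 343 [-24.1     27.64     0.8925] 17.782880976749233
[[-0.004  -0.0095  0.9999]
 [ 0.0196  0.9998  0.0096]
 [-0.9998  0.0196 -0.0038]]
```

```bash
python3 -c "
from h import *
plan([.6938,-.0655,.2],1.55,6)"
```

```text
[[8.7, -5.8, 30.2], [8.7, -5.9, 30.1], [8.7, -5.9, 30.1], [8.7, -6.0, 30.1], [8.7, -6.1, 30.1], [8.7, -6.2, 30.1]] turn -0.17
```

step_arm(
  fingers=[0, 0, 0, 0, 0, 0, 0, 0, 0],
  dp=[
    [4, -4, 20],
    [8, -6, 30],
    [8, -6, 30],
    [9, -6, 30],
    [9, -6, 30],
    [8, -5, 25],
    [4, -2, 12],
    [0, 0, 0],
    [0, 0, 0],
  ],
  turn=[-0.2, -0.2, -0.2, -0.2, -0.2, 0, 0, 0, 0],
)

```text
t: 18.9
tcp_pos: [0.6928, -0.0715, 0.1911]
orientation: [0.0, 0.712, 0.014, 0.702]
contact_force: [0.4, 0.4, -7.5]
opening: 0.0164
```

```bash
python3 d.py .6938 -.0655 .142
```

```text
18.9 [ 0.6928 -0.0715  0.1911] yaw 1.08916230702794 R2 [-0.9997  0.0199 -0.0136] q5 [-0.2249  0.5872  0.3718  1.3735  0.0161  1.3268] F [ 0.3935  0.4171 -7.5129] T [-0.0463 -0.0079 -0.0059] 0.016374619696613243
[49.1625  5.0069  1.8282]
```

step_arm(
  fingers=[0, 0, 0, 0, 0, 0],
  dp=[
    [10, 3, 1],
    [15, 2, 1],
    [13, 0, 0],
    [8, 0, 0],
    [0, 0, 0],
    [0, 0, 0],
  ],
  turn=[-0.3, -0.2, 0, 0, 0, 0],
)

```text
t: 19.65
tcp_pos: [0.6922, -0.0646, 0.1421]
orientation: [-0.003, 0.712, 0.017, 0.702]
contact_force: [-0.1, 1.0, -6.4]
opening: 0.0163
```

```bash
python3 d.py .6938 -.0655 .140
```

```text
19.65 [ 0.6922 -0.0646  0.1421] yaw 1.6362453026180437 R2 [-0.9997  0.0203 -0.0147] q5 [-0.2155  0.5999  0.2739  1.2639  0.0162  1.3268] F [-0.1053  1.0309 -6.4038] T [-0.0494 -0.0987  0.0086] 0.016274035993102696
[ 2.0704 -0.9467  1.5801]
```

step_arm(
  fingers=[0, 0, 0, 0],
  dp=[
    [2, -1, 2],
    [0, 0, 0],
    [0, 0, 0],
    [0, 0, 0],
  ],
  turn=[0, 0, 0, 0],
)

```text
t: 20.15
tcp_pos: [0.6953, -0.066, 0.1414]
orientation: [-0.003, 0.711, 0.017, 0.703]
contact_force: [0.5, -0.3, -7.1]
opening: 0.0164
```

```bash
python3 d.py .6938 -.0655 .140
python3 - <<'E'
from h import *
w=save("wrist","w9");save("side","side9");save("top","top9")
i=cv2.imread("pics/w9.png").astype(int);s=ctrl.observe();R=Ro.from_quat(s["orientation"]).as_matrix();p=np.array(s["tcp_pos"])
a=i.max(2)-i.min(2)
for r in(4,60,120,180):
    row=a[r,250:400];k=np.where(row<28)[0];u0,u1=250+k.min(),250+k.max()+1
    o=[]
    for u in(u0,u1):
        O,d=ray(w,u,r);O=R.T@(O-p);d=R.T@d;X=O+d*(-.0241-O[0])/d[0];o.append(X)
    m=(o[0]+o[1])/2;print(r,u0,u1,m*1000,"world",R@m+p,1000*(o[1]-o[0])[2])
h=cv2.cvtColor(cv2.imread("pics/w9.png"),cv2.COLOR_BGR2HSV)
print("seat proj",proj(w,[.6908,.0791,.075]),"toe proj",proj(w,R@np.array([.0099,.1445,.0009])+p),"pin",proj(w,[.6961,-.117,.1]))
for n in("side9","top9"):
    c=load(n);print(n,"pin",proj(c,[.6961,-.117,.1]),"bore under",proj(c,R@np.array([.0099,-.0515,.0009])+p),"toe",proj(c,R@np.array([.0099,.1445,.0009])+p))
E
```

```text
20.15 [ 0.6953 -0.066   0.1414] yaw 1.6222521002671293 R2 [-0.9997  0.0196 -0.012 ] q5 [-0.2164  0.6044  0.2801  1.2629  0.0161  1.326 ] F [ 0.5278 -0.273  -7.0857] T [-0.067  -0.0343 -0.0009] 0.016370781939742205
[ 1.4464  0.5285 -1.5092]
4 291 348 [-24.1     99.2601   1.2123] world [0.694  0.0328 0.1673] 17.390924523683154
60 292 346 [-24.1     83.3351   1.0851] world [0.6943 0.0169 0.167 ] 17.17200063616031
120 293 345 [-24.1     64.7079   1.1148] world [ 0.6949 -0.0017  0.1667] 17.320431589642208
180 294 343 [-24.1     44.2253   0.9726] world [ 0.6953 -0.0222  0.1663] 17.133930957160892
seat proj [317.1344 -45.2839] toe proj [ 318.2844 -111.7242] pin [316.1419 310.9712]
side9 pin [292.2224 172.0681] bore under [291.6099 164.0983] toe [254.5219 185.8157]
top9 pin [362.2316 102.8471] bore under [363.6991  97.8815] toe [286.1187 101.4346]
```

Run:
```python
from h import *
s=ctrl.observe();R=Ro.from_quat(s["orientation"]).as_matrix();p=np.array(s["tcp_pos"])
b=R@np.array([.0099,-.0515,.0009])+p;t=R@np.array([.0099,.1445,.0009])+p
print("bore",b,"toe",t,"pin err mm",R.T@([.6961,-.117,b[2]]-b)*1000,"seat err",([.6908,.0791,0]-t)[:2]*1000)
c=load("side9");i=cv2.imread("pics/side9.png").astype(int);S=i.max(2)-i.min(2);V=i.max(2)
m=((S<30)&(V<170));
for u in range(246,304,4):
    k=np.where(m[120:215,u])[0]+120;print(u,(k.min(),k.max(),len(k)) if len(k) else None,end="; ")
print()
for X in((-.0241,-.0515,.0),(-.0241,.0,.0),(-.0241,.05,0),(-.0241,.15,0),(-.0041,.05,0),(.0099,.1445,0)):print(X,proj(c,R@np.array(X)+p))
crop("side9","c9",230,120,330,220,6)
```

```text
bore [ 0.6975 -0.1172  0.1304] toe [0.692  0.0787 0.1342] pin err mm [ 0.0216  0.243  -1.3738] seat err [-1.1577  0.42  ]
246 (np.int64(134), np.int64(144), 11); 250 (np.int64(132), np.int64(178), 13); 254 (np.int64(130), np.int64(186), 23); 258 (np.int64(128), np.int64(178), 17); 262 (np.int64(126), np.int64(176), 17); 266 (np.int64(124), np.int64(174), 25); 270 (np.int64(120), np.int64(171), 37); 274 (np.int64(120), np.int64(169), 41); 278 (np.int64(121), np.int64(167), 47); 282 (np.int64(121), np.int64(165), 45); 286 (np.int64(120), np.int64(166), 47); 290 (np.int64(120), np.int64(166), 43); 294 (np.int64(131), np.int64(165), 33); 298 (np.int64(132), np.int64(164), 21); 302 (np.int64(133), np.int64(143), 11); 
(-0.0241, -0.0515, 0.0) [291.4539 155.1163]
(-0.0241, 0.0, 0.0) [282.2032 160.3356]
(-0.0241, 0.05, 0) [272.8283 165.625 ]
(-0.0241, 0.15, 0) [252.8085 176.9203]
(-0.0041, 0.05, 0) [273.1611 171.1358]
(0.0099, 0.1445, 0) [254.7378 185.8864]
```

step_arm(
  fingers=[0, 0, 0, 0, 0],
  dp=[
    [0, 0, -1],
    [0, 0, 0],
    [0, 0, 0],
    [0, 0, 0],
    [0, 0, 0],
  ],
  turn=[0, 0, 0, 0, 0],
)

```text
t: 20.92
tcp_pos: [0.6941, -0.0659, 0.1413]
orientation: [-0.003, 0.711, 0.017, 0.703]
contact_force: [0.0, -0.0, -6.5]
opening: 0.0165
```

Run:
```python
from h import *
s=ctrl.observe();R=Ro.from_quat(s["orientation"]).as_matrix();p=np.array(s["tcp_pos"])
b=R@np.array([.0099,-.0515,.0009])+p;t=R@np.array([.0099,.1445,.0009])+p
print(s["t"],"bore",b,"toe",t,"pin err",([.6961,-.117,0]-b)[:2]*1000,"seat err",([.6908,.0791,0]-t)[:2]*1000,R[2],np.abs(s["dq"]).max(),s["contact_force"],s["opening"])
# lid check from top camera
save("top","top10");h=cv2.cvtColor(cv2.imread("pics/top10.png"),cv2.COLOR_BGR2HSV)
m=((h[...,0]<14)&(h[...,1]>100)&(h[...,2]>170)).astype(np.uint8);m[:,:185]=0;m[:,235:]=0;m[:185]=0;m[235:]=0
n,l,st,ce=cv2.connectedComponentsWithStats(m);k=1+st[1:,4].argmax();c=load("top10")
print("lid top cam",st[k],ce[k],onz(c,*ce[k],.077),"expected px",proj(c,[.4355,.2925,.077]))
```

```text
20.925 bore [ 0.6963 -0.1172  0.1304] toe [0.6908 0.0787 0.1343] pin err [-0.2307  0.1765] seat err [-0.0047  0.3927] [-0.9997  0.0197 -0.0123] 0.0012113687716631461 [ 0.0397 -0.0371 -6.5115] 0.01649498244558354
lid top cam [193 192  31  16 299] [209.0301 198.8662] [0.4568 0.2872 0.077 ] expected px [206.8732 207.0937]
```

Run:
```python
from h import *
h=cv2.cvtColor(cv2.imread("pics/top10.png"),cv2.COLOR_BGR2HSV);c=load("top10")
print(h[185:232:3,208].tolist())
m=((h[...,0]<14)&(h[...,2]>185)).astype(np.uint8);m[:,:185]=0;m[:,235:]=0;m[:185]=0;m[235:]=0
n,l,st,ce=cv2.connectedComponentsWithStats(m);k=1+st[1:,4].argmax();x,y,ww,hh,_=st[k]
print(st[k],ce[k])
for z in(.077,):print(np.linalg.norm(onz(c,x,y+hh/2,z)-onz(c,x+ww,y+hh/2,z)),np.linalg.norm(onz(c,x+ww/2,y,z)-onz(c,x+ww/2,y+hh,z)),onz(c,*ce[k],z))
```

```text
[[14, 129, 109], [14, 129, 109], [11, 137, 162], [10, 138, 186], [11, 139, 184], [11, 141, 188], [10, 136, 167], [17, 57, 89], [20, 48, 96], [18, 50, 102], [19, 51, 111], [19, 52, 118], [20, 52, 128], [20, 54, 138], [18, 55, 145], [19, 53, 153]]
[194 193  23  12 152] [205.6382 198.3421]
0.05978992957466007 0.03133095416233668 [0.4584 0.296  0.077 ]
```

```bash
python3 -c "
from station import ctrl
print(ctrl.close_job())"
```

```text
the job is handed in; nothing more can be done
None
```

I put the lid on the terracotta crucible and let go of it. The keeper is now held at its balance point, still, above the stand's pin and seat. I handed the job in at about 21 s of the 64 s allowed.

**Lid**
- From the close wrist picture the disc measured about 89 mm across at the seated height. The knob was within 2 px of where a level lid would put it, so any tilt is about 2° at most.
- While I lowered it, the descent stopped about 1 mm short of the computed height at low force. The tool tilted slightly, so I released it there and checked the seating afterwards.
- A final check from the top camera was inconclusive because the arm hid most of the lid.

**Keeper**
- **Position:** the bore is about 0.3 mm from the pin's axis sideways, and its underside is about 30 mm above the pin's tip. The toe is about 0.4 mm from the centre of the seat.
- **Level:** it is within about 1–2° of level. The hand itself is tilted about 1°, and the step commands could not take that out.
- **Grip:** the force on the wrist was 6.5 N downward, about the keeper's weight, and the arm's joints were still.
- **Cameras:** the side view agreed with the expected position to about 2–3 px. The top camera disagreed with the wrist camera by 5–10 mm in x at the lid and the stand. I used the wrist values because two wrist views put the pin in the same place and its distance to the seat came out at 196.2 mm against the stated 196 mm.

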